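# Ring the two right counter bells

## Task

Three counter bells stand on the table, each in front of a small wooden board whose goods it calls for. Call for fresh pastry: gently press down the button of the bell in front of the muffin with the fingertips and let it spring up, then do the same with the bell in front of the flat square danish, and draw the hand back. Leave these two bells standing where they are, and do not touch the honey jar's bell or any of the goods on the boards.

Things in the scene. Friction and masses are not known exactly. Their poses are not given: they have to be found in the camera images.
- bell_muffin: loose counter bell (chromed dome on a dark round foot, 74 mm across, 52 mm high to the top of its button, about 0.16 kg) standing in front of (on the robot's side of) the small wooden board with the muffin; the three bells look alike. Origin: centre of its underside, on the table; z up, its yaw means nothing
- top_muffin (a point): middle of the top face of that bell's button, 52 mm above the table when not pressed. The button is an upright pin 12 mm across that stands about 13 mm proud of the dome
- bell_muffin_button (a joint): how far that bell's button is pressed down: 0 at rest, 0.003 m fully down. It is sprung (about 8 N fully down, the bell rings from about 0.002 m, 5.5 N) and springs back up by itself
- ware_muffin: a muffin, 76 mm wide and 66 mm high, brown, domed, loose, standing on its own board 95 to 120 mm behind the bell that belongs to it. Origin: centre of its underside, 8 mm above the table
- board_muffin: fixed wooden board, 104 x 104 x 8 mm, under the muffin; the boards stand in a row from left to right and which is where changes. Origin: centre of its underside; x points away from the robot, to within 0.1 rad
- bell_danish: loose counter bell (chromed dome on a dark round foot, 74 mm across, 52 mm high to the top of its button, about 0.16 kg) standing in front of (on the robot's side of) the small wooden board with the flat square danish pastry; the three bells look alike. Origin: centre of its underside, on the table; z up, its yaw means nothing
- top_danish (a point): middle of the top face of that bell's button, 52 mm above the table when not pressed. The button is an upright pin 12 mm across that stands about 13 mm proud of the dome
- bell_danish_button (a joint): how far that bell's button is pressed down: 0 at rest, 0.003 m fully down. It is sprung (about 8 N fully down, the bell rings from about 0.002 m, 5.5 N) and springs back up by itself
- ware_danish: a danish pastry: flat, roughly square, folded up at the corners, 99 x 99 mm and 34 mm high, loose, standing on its own board 95 to 120 mm behind the bell that belongs to it. Origin: centre of its underside, 8 mm above the table
- board_danish: fixed wooden board, 104 x 104 x 8 mm, under the flat square danish pastry; the boards stand in a row from left to right and which is where changes. Origin: centre of its underside; x points away from the robot, to within 0.1 rad
- bell_honey: loose counter bell (chromed dome on a dark round foot, 74 mm across, 52 mm high to the top of its button, about 0.16 kg) standing in front of (on the robot's side of) the small wooden board with the honey jar; the three bells look alike. Origin: centre of its underside, on the table; z up, its yaw means nothing
- top_honey (a point): middle of the top face of that bell's button, 52 mm above the table when not pressed. The button is an upright pin 12 mm across that stands about 13 mm proud of the dome
- bell_honey_button (a joint): how far that bell's button is pressed down: 0 at rest, 0.003 m fully down. It is sprung (about 8 N fully down, the bell rings from about 0.002 m, 5.5 N) and springs back up by itself
- ware_honey: a closed screw-lid honey jar, 62 mm wide and 86 mm high, loose, standing on its own board 95 to 120 mm behind the bell that belongs to it. Origin: centre of its underside, 8 mm above the table
- board_honey: fixed wooden board, 104 x 104 x 8 mm, under the honey jar; the boards stand in a row from left to right and which is where changes. Origin: centre of its underside; x points away from the robot, to within 0.1 rad

How it is judged (in metres and radians):
On the way, in this order (a step that is already met when the one before it is completed fails the run):
1. the muffin's bell is rung: its button is pushed down more than 2 mm by the fingers (value of joint bell_muffin_button above 0.002 m and contact force between the fingers and bell_muffin above 1 N), for 0.05 s.
2. the muffin's bell is let go: its button is up again and nothing touches it (value of joint bell_muffin_button below 0.0005 m and not (contact force between any of the fingers, the arm and bell_muffin above 0.1 N)), for 0.2 s.
3. the danish's bell is rung: its button is pushed down more than 2 mm by the fingers (value of joint bell_danish_button above 0.002 m and contact force between the fingers and bell_danish above 1 N), for 0.05 s.
At the end, for the whole second after the job is handed in: The muffin's bell and then the danish's bell have been rung; all three buttons are up (within 0.5 mm), every bell stands upright (0.05 rad) and at rest within 15 mm of where it began, and the goods on the boards are within 10 mm of where they began (value of joint each of bell_muffin_button, bell_danish_button, bell_honey_button below 0.0005 m and distance of each of bell_muffin, bell_danish, bell_honey from where it was at the start of the episode below 0.015 m and angle between each of bell_muffin, bell_danish, bell_honey's own z axis and vertical below 0.05 rad and linear speed of each of bell_muffin, bell_danish, bell_honey below 0.01 m/s and distance of each of ware_muffin, ware_danish, ware_honey from where it was at the start of the episode below 0.01 m); the robot touches nothing.
It fails at once if a bell is lifted, tipped or shoved away (up 8 mm, 0.2 rad, or 25 mm) (height (world z) of any of bell_muffin, bell_danish, bell_honey above 0.008 m or angle between any of bell_muffin, bell_danish, bell_honey's own z axis and vertical above 0.2 rad or distance of any of bell_muffin, bell_danish, bell_honey from where it was at the start of the episode above 0.025 m).
It fails at once if the muffin, the danish or the honey jar is touched, or moved 15 mm (distance of any of ware_muffin, ware_danish, ware_honey from where it was at the start of the episode above 0.015 m or contact force between any of the fingers, the arm and ware_muffin above 0.5 N or contact force between any of the fingers, the arm and ware_danish above 0.5 N or contact force between any of the fingers, the arm and ware_honey above 0.5 N).
It fails at once if a bell is pressed harder than 25 N (contact force between any of the fingers, the arm and bell_muffin above 25 N or contact force between any of the fingers, the arm and bell_danish above 25 N).
It fails at once if the honey jar's bell is touched or rung (value of joint bell_honey_button above 0.0007 m or contact force between any of the fingers, the arm and bell_honey above 0.5 N).
It also fails if it takes over 43 s, if anything falls off the work surface, if the arm or the gripper's body presses on something with over 40 N, if the wrist force passes 120 N, or if a joint passes its speed limit or range.

## Robot

A 6-joint arm with a two-finger parallel gripper is mounted at the origin on a cart in front of the work surface, level with it; the furniture and walls round the work are solid. World frame = base frame: x ahead of the robot, y to its left, z up, the work surface at z = 0. Lengths are in mm, angles in rad, forces in N, time in s.
With the tool pointing down it reaches from about 350 to 775 mm from the base axis. Payload 7.3 kg.
Tool frame: the origin (TCP) lies between the finger pads; the fingertips stand 22 mm ahead of it and the grasp point (between the pads) lies 3 mm ahead of it (nose_length is the distance from the TCP to the fingertips, in mm); z points along the fingers, y is the direction in which the jaws open and shut (so a half turn about z gives the same grasp; the last joint's range is limited). The gripper opens to 92 mm and grips with 3 to 60 N. Pads are 19 mm wide; open, the fingers measure 130 mm over their backs; the gripper's body (75 mm by 190 mm) begins 47 mm behind the grasp point.
Start: joints at [-1.36, 0.342, 1.524, -0, 1.275, -0.146], TCP at [183.393, -491.945, 248.741] pointing down, gripper open.
Joint ranges: [-2.53, 2.53], [-0.77, 2.02], [0.04, 2.7], [-1, 4.14], [0.28, 2.66], [-3.11, 3.11]. Speed limits (rad/s): [2.57, 2.57, 3.14, 3.14, 3.14, 3.14].

## Interface

Orientations are given as [roll, pitch, yaw] about the fixed x, y, z axes, in that order (R = Rz(yaw) Ry(pitch) Rx(roll)).
In Python, from plant import get_obs, capture, close_job, nose_length gives the robot as it stands.
- The arm moves only by the tool step_arm, never from a script. Its argument "increments" is text: rows parted by semicolons, each of 7 numbers parted by spaces: the turn, a rotation vector about the tool's x, y, z in rad, then the shift along the tool's x, y, z in mm, then the opening, from -1 (shut) to 1 (fully open). A call has 1 to 20 rows; each row is the pose to reach, as a shift and turn from the pose commanded when the call began, along the tool's axes at that moment; what a row does not reach only later rows make up. A row lasts 1/8 s, in which the tool goes at most 62.5 mm and 10.7 degrees, less where a joint would pass 70% of its speed; a pose out of reach is approached as far as the arm can. A call with a gripper value outside its range is refused whole. The fingers move at their own pace and stop on an object; the grip force is fixed at half the most. Time passes only in rows, so rows that repeat a pose let the fingers close. It gives the time, the measured TCP pose, the force and the opening at its end, in the units of the state.
- get_obs(): the state, without advancing time (a new reading comes with each control period).
- capture(name): name is "side" or "top" or "wrist"; returns a dict with "frame" (384x512x3 uint8, red, green, blue), "K" (3x3 intrinsics, pixels), "extrinsics" (4x4, takes a point from world to camera coordinates); the wrist camera has in their place "tool_from_camera" (4x4, takes a point from camera to tool coordinates, whose origin is the TCP and whose axes are the flange's). Camera axes: x right, y down, z forward; pixel columns grow to the right and rows downward; lengths in mm; the calibration is good to about 2 mm. A picture is of the moment at which its call begins: read the wrist's pose just before it. There is no depth.
- close_job(): hands the job in, once; it reports no verdict.
The state is a dict: "time": time; "joint_positions": joint angles; "dq": joint speeds; "tau": joint torques, N m; "tool_pos": TCP position; "tcp_rot": TCP orientation; "contact_force": force on the tool from outside, world axes, zero at the start; "moment": the same for the moment, N m; "grip_width": finger opening in mm.
Only numpy, scipy, OpenCV 4.12 (cv2) and the standard library are available. Lean on these libraries where they do the work, as an engineer would, in place of code of your own. Each camera call takes 0.05 s, during which the arm holds its last target.

## Working session

There is one attempt and no reset: what is moved stays moved. The work goes in short steps, Python scripts to look and compute and a tool call to move; the robot and the scene stay as the last step left them, time stands still between calls to the robot, and variables do not carry over. Pictures are saved under pics/ and viewed, and the job is handed in when it is done.

Besides the shell and the picture viewer there is one more tool, called after ">>>" as name(argument=value, ...) on one line, values as JSON. step_arm: Moves the arm, as the interface text tells. Its arguments: {"type":"object","properties":{"increments":{"type":"string"}},"required":["increments"]}

```bash
mkdir -p pics
python3 - <<'E'
from plant import *
import cv2,numpy as np
print(get_obs()); print(nose_length if not callable(nose_length) else nose_length())
for n in ["side","top"]:
    c=capture(n); cv2.imwrite(f"pics/{n}0.png",c["frame"][:,:,::-1]); np.savez(f"{n}0.npz",**c)
    print(n,c["K"].tolist(),c["extrinsics"].round(3).tolist())
E
```

```text
{'time': 0.0, 'joint_positions': array([-1.35998394e+00,  3.42710679e-01,  1.52503627e+00,  6.52726355e-07,
        1.27537861e+00, -1.46025806e-01]), 'dq': array([ 0.00079501,  0.00178493,  0.00076829, -0.0016483 , -0.0002883 ,
        0.00035626]), 'tau': array([ 6.93579950e-04, -4.31241381e+01, -2.44213593e+01,  7.19156535e-02,
        5.60371298e-02, -1.28886263e-04]), 'tool_pos': array([ 183.31812283, -491.55248001,  248.044463  ]), 'tcp_rot': array([-3.14007616e+00, -2.23666192e-04,  3.56837828e-01]), 'contact_force': array([-0.14945974, -0.20389411, -0.32299695]), 'moment': array([-0.00689704, -0.06359494,  0.04738045]), 'grip_width': 91.67469104306068}
22.0
side [[453.69682829881555, 0.0, 249.76573411379974], [0.0, 453.69682829881555, 196.4865300551353], [0.0, 0.0, 1.0]] [[0.97, -0.242, -0.012, -583.222], [-0.113, -0.41, -0.905, 178.594], [0.214, 0.88, -0.425, 594.026], [0.0, 0.0, 0.0, 1.0]]
top [[372.11388410956306, 0.0, 253.9152850786985], [0.0, 372.11388410956306, 190.3032171187974], [0.0, 0.0, 1.0]] [[-0.006, -1.0, -0.007, 177.892], [-0.981, 0.007, -0.196, 648.49], [0.196, 0.006, -0.981, 780.618], [0.0, 0.0, 0.0, 1.0]]
```

View pics/top0.png

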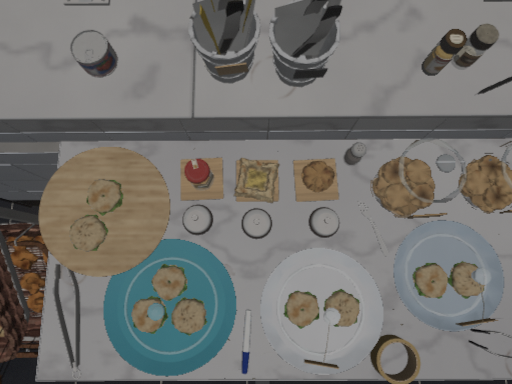

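View pics/side0.png

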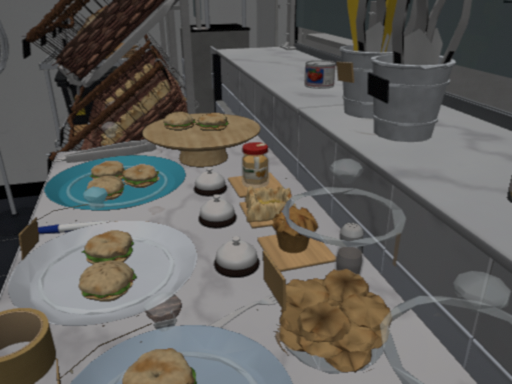

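The top view shows the honey jar at about (198,175), the danish at (257,180) and the muffin at (318,177). Their bells are at about (198,220), (257,223) and (324,222). Next I'll zoom in on the buttons.

Run:
```python
import cv2,numpy as np
t=np.load("top0.npz")["frame"][:,:,::-1]; s=np.load("side0.npz")["frame"][:,:,::-1]
a=cv2.resize(t[200:245,175:345],None,fx=4.7,fy=4.7,interpolation=cv2.INTER_CUBIC)
cs=[cv2.resize(s[y:y+60,x:x+60],(266,266),interpolation=cv2.INTER_CUBIC) for x,y in((180,155),(187,185),(207,228))]
b=np.hstack(cs); a=a[:,:798]
cv2.imwrite("pics/z.png",np.vstack([a,b]))
```

```text
(no output)
```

View pics/z.png

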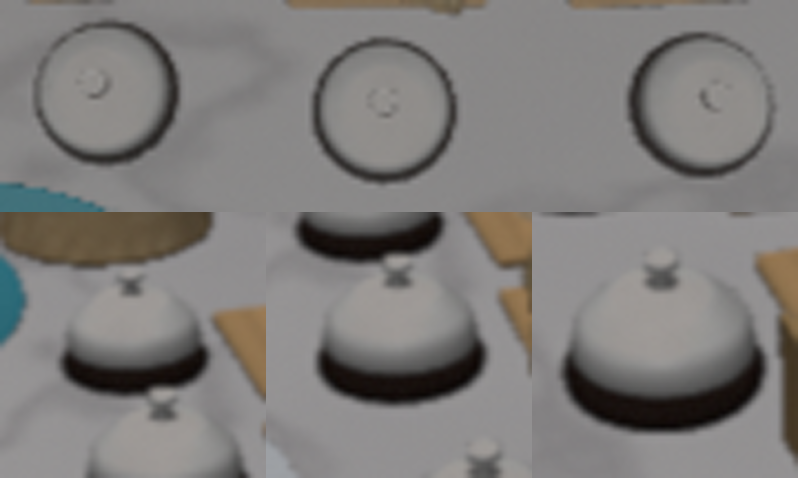

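The zoomed view shows the button tops. In the top view the honey's is at about (195,217), the danish's (256,221) and the muffin's (327,220). In the side view the danish's is at about (216,195) and the muffin's (235.5,237.5). I'll triangulate them and check against the plane z=52.

```bash
cat > h.py <<'E'
import numpy as np,cv2
def ray(K,E,uv):
    R,t=E[:3,:3],E[:3,3]; d=R.T@np.linalg.inv(K)@np.array([*uv,1.]); return -R.T@t,d/np.linalg.norm(d)
def plane(K,E,uv,z):
    o,d=ray(K,E,uv); return o+d*(z-o[2])/d[2]
def tri(a,b):
    A=[];B=[]
    for o,d in(a,b):
        P=np.eye(3)-np.outer(d,d);A.append(P);B.append(P@o)
    x=np.linalg.lstsq(np.vstack(A),np.hstack(B),rcond=None)[0]
    return x,[np.linalg.norm((np.eye(3)-np.outer(d,d))@(x-o)) for o,d in(a,b)]
E
python3 - <<'E'
from h import *
T=np.load("top0.npz");S=np.load("side0.npz")
f=lambda x,y,s,ox,oy:((x+.5)/s-.5+ox,(y+.5)/s-.5+oy)
tp=dict(honey=f(95,82,4.7,175,200),danish=f(383,99,4.7,175,200),muffin=f(716,96,4.7,175,200))
sp=dict(honey=f(130,57,4.433,180,155),danish=f(131,47,4.433,187,185),muffin=f(128,42,4.433,207,228))
for k in tp:
    a=ray(T['K'],T['extrinsics'],tp[k]);b=ray(S['K'],S['extrinsics'],sp[k])
    x,r=tri(a,b);print(k,x.round(1),np.round(r,1),plane(T['K'],T['extrinsics'],tp[k],52).round(1),plane(S['K'],S['extrinsics'],sp[k],52).round(1))
# wares' base rough and foot circles
g=cv2.cvtColor(T['frame'],cv2.COLOR_RGB2GRAY)
for k,c in dict(honey=(106,92),danish=(384,110),muffin=(701,104)).items():
    print(k,plane(T['K'],T['extrinsics'],f(*c,4.7,175,200),10).round(1))
E
```

```text
honey [589.9 308.7  52.5] [1.1 1.1] [591.  308.7  52. ] [588.9 309.8  52. ]
danish [580.7 169.4  50.9] [1.3 1.3] [581.8 169.3  52. ] [579.  166.8  52. ]
muffin [581.7   8.6  51.2] [0.7 0.7] [582.2   8.6  52. ] [580.7   7.1  52. ]
honey [591.2 310.   10. ]
danish [581.1 168.8  10. ]
muffin [583.1   8.4  10. ]
```

>>> step_arm(increments="0 0 0.022 34 -21 0 -1; 0 0 0.045 69 -41 0 -1; 0 0 0.067 103 -62 0 -1; 0 0 0.089 137 -82 0 -1; 0 0 0.112 171 -103 0 -1; 0 0 0.134 206 -124 0 -1; 0 0 0.156 240 -144 0 -1; 0 0 0.178 274 -165 0 -1; 0 0 0.2 308 -185 0 -1; 0 0 0.223 343 -206 0 -1; 0 0 0.245 377 -227 0 -1; 0 0 0.268 411 -247 0 -1; 0 0 0.29 446 -268 0 -1; 0 0 0.312 480 -288 0 -1; 0 0 0.335 514 -309 0 -1; 0 0 0.357 548.4 -329.5 0 -1; 0 0 0.357 548.4 -329.5 0 -1; 0 0 0.357 548.4 -329.5 0 -1")

```text
time: 2.35
tool_pos: [581.6, 8.0, 248.2]
tcp_rot: [3.141, 0.002, 0.0]
contact_force: [-0.5, -0.6, -0.2]
grip_width: 0.3
```

Run:
```python
from plant import *
import cv2,numpy as np
o=get_obs();print(o['time'],o['tool_pos'],o['tcp_rot'],o['contact_force'],o['grip_width'])
c=capture("wrist"); cv2.imwrite("pics/w1.png",c["frame"][:,:,::-1]); np.savez("w1.npz",pos=o['tool_pos'],rot=o['tcp_rot'],**c)
print(c["K"].tolist(),c["tool_from_camera"].round(3).tolist())
```

```text
2.35 [581.58380704   8.02909673 248.15932622] [3.14121529e+00 1.50686076e-03 2.90916531e-04] [-0.48381759 -0.61534629 -0.17903093] 0.30615066954095593
[[287.96809645779314, 0.0, 256.39519008351175], [0.0, 287.96809645779314, 191.65422228860504], [0.0, 0.0, 1.0]] [[0.0, -0.966, -0.259, 69.987], [1.0, 0.0, -0.001, -0.181], [0.001, -0.259, 0.966, -136.258], [0.0, 0.0, 0.0, 1.0]]
```

View pics/w1.png

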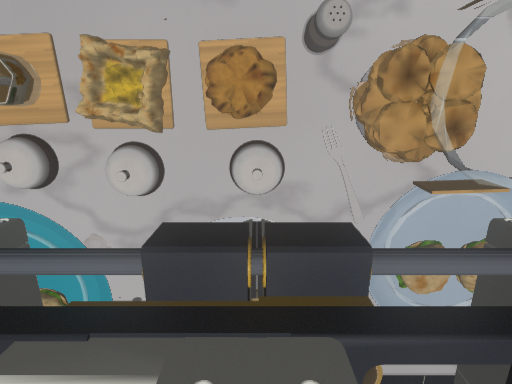

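The wrist view shows the muffin's bell button at about (257,173), the danish's at (122,175), and the closed fingers near (257,290).

Run:
```python
from h import *
from scipy.spatial.transform import Rotation as Ro
W=np.load("w1.npz");TW=np.eye(4);TW[:3,:3]=Ro.from_euler('xyz',W['rot']).as_matrix();TW[:3,3]=W['pos']
E=np.linalg.inv(TW@W['tool_from_camera'])
np.save("Ew1.npy",E)
for p in((257,173),(122,175)): print(plane(W['K'],E,p,52).round(1))
f=W['frame'][:,:,::-1]
cv2.imwrite("pics/z2.png",np.hstack([cv2.resize(f[135:205,x:x+70],(390,390),interpolation=cv2.INTER_CUBIC) for x in(100,222)]))
```

```text
[584.7   7.8  52. ]
[582.2 166.8  52. ]
```

View pics/z2.png

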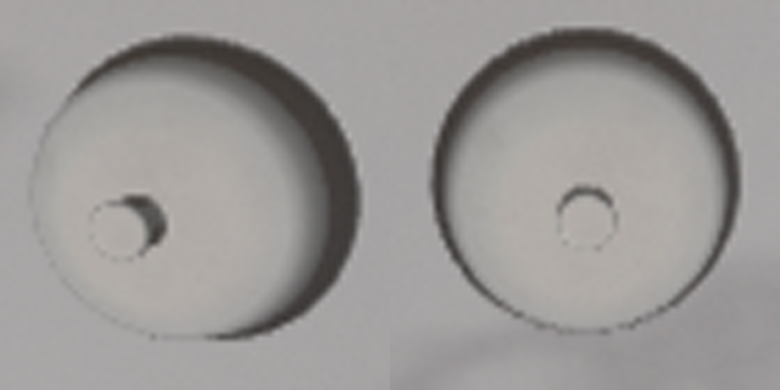

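>>> step_arm(increments="0 0 0 1 0.5 20 -1; 0 0 0 1 0.5 40 -1; 0 0 0 1 0.5 60 -1; 0 0 0 1 0.5 80 -1; 0 0 0 1 0.5 100 -1; 0 0 0 1 0.5 120 -1; 0 0 0 1 0.5 140 -1; 0 0 0 1 0.5 155 -1; 0 0 0 1 0.5 162 -1; 0 0 0 1 0.5 165 -1; 0 0 0 1 0.5 165 -1; 0 0 0 1 0.5 165 -1")

```text
time: 3.9
tool_pos: [583.5, 7.8, 84.3]
tcp_rot: [3.141, -0.001, -0.0]
contact_force: [0.8, -0.9, -0.4]
grip_width: 0.4
```

Run:
```python
from plant import *
import cv2,numpy as np
c=capture("side"); f=c["frame"][:,:,::-1]; cv2.imwrite("pics/s1.png",cv2.resize(f[120:320,120:370],None,fx=3,fy=3))
```

```text
(no output)
```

View pics/s1.png

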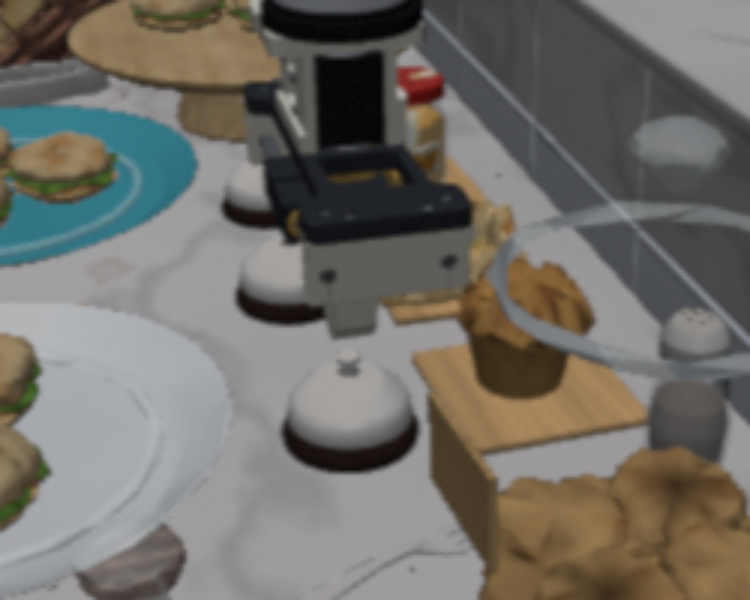

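The side view shows the closed fingertips (352,330) directly above the muffin bell's button (347,355), with a gap of about 10 mm. I'll press in small steps.

>>> step_arm(increments="0 0 0 0 0 3 -1; 0 0 0 0 0 6 -1; 0 0 0 0 0 8 -1; 0 0 0 0 0 9 -1; 0 0 0 0 0 10 -1; 0 0 0 0 0 11 -1; 0 0 0 0 0 11 -1; 0 0 0 0 0 11 -1")

```text
time: 4.95
tool_pos: [583.2, 7.8, 72.9]
tcp_rot: [3.141, -0.0, -0.0]
contact_force: [-0.3, -0.4, 2.4]
grip_width: 0.6
```

>>> step_arm(increments="0 0 0 0 0 1 -1; 0 0 0 0 0 1.6 -1; 0 0 0 0 0 1.6 -1; 0 0 0 0 0 1.6 -1")

```text
time: 5.45
tool_pos: [583.2, 7.8, 71.5]
tcp_rot: [3.141, -0.0, -0.0]
contact_force: [-2.3, 0.3, 5.7]
grip_width: 0.3
```

>>> step_arm(increments="0 0 0 0 0 0.4 -1; 0 0 0 0 0 0.8 -1; 0 0 0 0 0 0.8 -1; 0 0 0 0 0 0.8 -1")

```text
time: 5.95
tool_pos: [583.2, 7.8, 70.9]
tcp_rot: [3.141, -0.0, -0.0]
contact_force: [-2.7, -0.0, 6.8]
grip_width: 0.4
```

>>> step_arm(increments="0 0 0 0 0 0.3 -1; 0 0 0 0 0 0.5 -1; 0 0 0 0 0 0.5 -1; 0 0 0 0 0 0.5 -1")

```text
time: 6.45
tool_pos: [583.3, 7.8, 70.7]
tcp_rot: [3.141, -0.001, -0.0]
contact_force: [-3.6, 0.6, 9.5]
grip_width: 0.6
```

Fz is 9.5 N, above the 8 N fully-down spring force, so the button is fully down. I'll lift and move over to the danish bell.

>>> step_arm(increments="0 0 0 0 0 -1.5 -1; 0 0 0 0 0 -4 -1; 0 0 0 0 0 -10 -1; 0 0 0 0 0 -20 -1; 0 0 0 0 0 -35 -1; 0 0 0 0 0 -50 -1; 0 0 0 0 0 -60 -1; 0 0 0 0 0 -60 -1; 0 0 0 0 0 -60 -1; 0 0 0 0 0 -60 -1")

```text
time: 7.7
tool_pos: [582.8, 7.9, 129.2]
tcp_rot: [-3.142, 0.001, -0.0]
contact_force: [0.6, -0.9, -0.2]
grip_width: 0.4
```

Run:
```python
from plant import *
import cv2,numpy as np
o=get_obs();print(o['time'],o['tool_pos'],o['contact_force'])
c=capture("side"); f=c["frame"][:,:,::-1]; cv2.imwrite("pics/s2.png",cv2.resize(f[120:320,120:370],None,fx=3,fy=3))
a=np.load("side0.npz")["frame"]; d=cv2.absdiff(a,c["frame"])[225:280,207:267]; print(d.mean(),(d>25).sum())
```

```text
7.7 [582.81857075   7.87564239 129.19109685] [ 0.64467449 -0.91360208 -0.22150125]
6.384848484848485 0
```

View pics/s2.png

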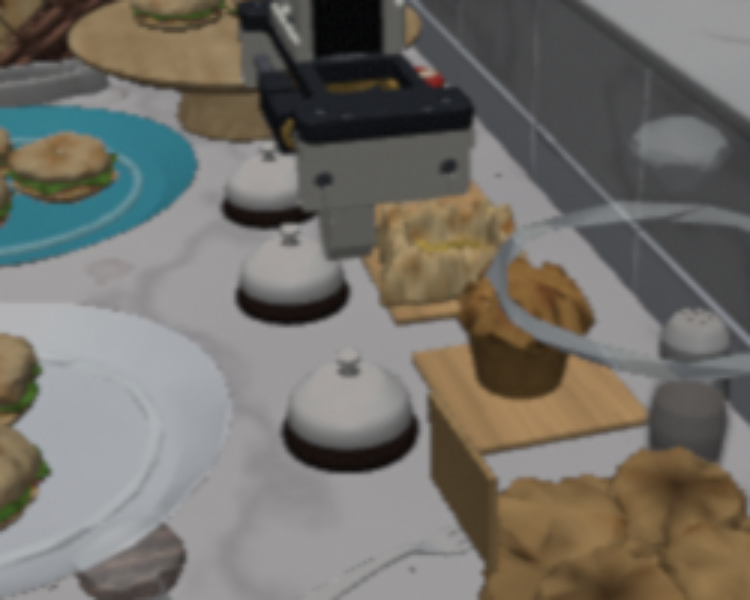

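The muffin's bell (347,410 in this crop) is unchanged, its button is up and nothing touches it. Next is the danish bell.

>>> step_arm(increments="0 0 0 0 -15 0 -1; 0 0 0 0 -40 0 -1; 0 0 0 -1 -70 0 -1; 0 0 0 -1 -100 0 -1; 0 0 0 -2 -130 0 -1; 0 0 0 -2 -150 0 -1; 0 0 0 -2 -160.5 0 -1; 0 0 0 -2 -160.5 0 -1; 0 0 0 -2 -160.5 10 -1; 0 0 0 -2 -160.5 25 -1; 0 0 0 -2 -160.5 38 -1; 0 0 0 -2 -160.5 44 -1; 0 0 0 -2 -160.5 46 -1; 0 0 0 -2 -160.5 46 -1; 0 0 0 -2 -160.5 46 -1")

```text
time: 9.62
tool_pos: [581.5, 168.4, 84.3]
tcp_rot: [-3.142, -0.001, -0.0]
contact_force: [-0.6, 0.1, 0.4]
grip_width: 0.4
```

Run:
```python
from plant import *
import cv2,numpy as np
c=capture("side"); f=c["frame"][:,:,::-1]; cv2.imwrite("pics/s3.png",cv2.resize(f[120:320,120:370],None,fx=3,fy=3))
```

```text
(no output)
```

View pics/s3.png

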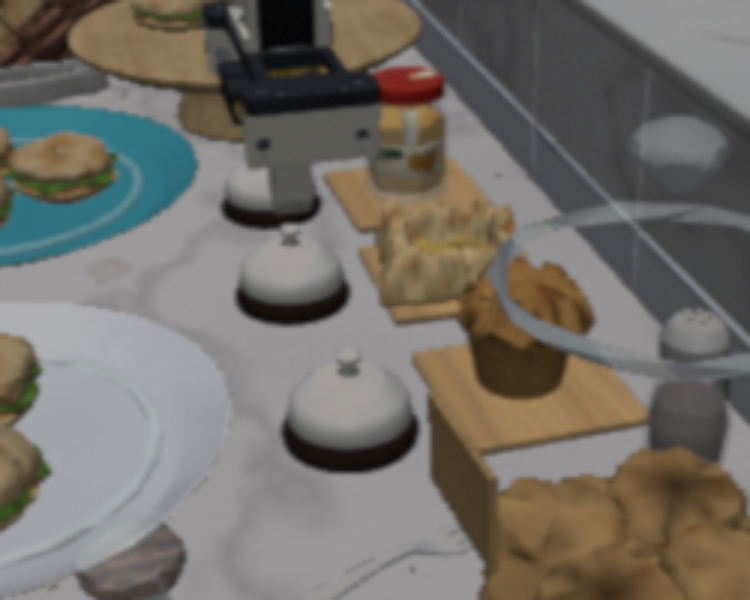

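The fingertips (292,212) are over the danish bell's button (290,233). I'll press it the same way.

>>> step_arm(increments="0 0 0 0 0 3 -1; 0 0 0 0 0 6 -1; 0 0 0 0 0 8 -1; 0 0 0 0 0 9 -1; 0 0 0 0 0 10 -1; 0 0 0 0 0 11 -1; 0 0 0 0 0 12 -1; 0 0 0 0 0 12.5 -1; 0 0 0 0 0 12.5 -1; 0 0 0 0 0 12.5 -1")

```text
time: 10.92
tool_pos: [581.3, 168.3, 71.8]
tcp_rot: [3.142, -0.0, -0.0]
contact_force: [-2.6, 0.5, 5.0]
grip_width: 0.7
```

>>> step_arm(increments="0 0 0 0 0 0.5 -1; 0 0 0 0 0 1 -1; 0 0 0 0 0 1.4 -1; 0 0 0 0 0 1.4 -1; 0 0 0 0 0 1.4 -1")

```text
time: 11.55
tool_pos: [581.3, 168.3, 70.7]
tcp_rot: [3.142, -0.001, -0.0]
contact_force: [-2.5, -1.2, 7.5]
grip_width: 0.5
```

>>> step_arm(increments="0 0 0 0 0 0.3 -1; 0 0 0 0 0 0.5 -1; 0 0 0 0 0 0.5 -1; 0 0 0 0 0 0.5 -1")

```text
time: 12.05
tool_pos: [581.3, 168.4, 70.7]
tcp_rot: [3.142, -0.001, -0.0]
contact_force: [-3.5, -0.5, 10.1]
grip_width: 0.2
```

Fz is 10 N, so this button is fully down too. I'll lift and draw back.

>>> step_arm(increments="0 0 0 0 0 -1.5 -1; 0 0 0 0 0 -4 -1; 0 0 0 0 0 -10 -1; 0 0 0 0 0 -25 -1; 0 0 0 0 0 -50 -1; 0 0 0 0 0 -80 -1; 0 0 0 0 0 -110 -1; 0 0 0 0 0 -140 -1; 0 0 0 -20 0 -160 -1; 0 0 0 -50 0 -170 -1; 0 0 0 -80 0 -170 -1; 0 0 0 -110 0 -170 -1; 0 0 0 -130 0 -170 -1; 0 0 0 -140 0 -170 -1; 0 0 0 -140 0 -170 -1; 0 0 0 -140 0 -170 -1; 0 0 0 -140 0 -170 -1")

```text
time: 14.18
tool_pos: [441.8, 168.3, 239.3]
tcp_rot: [3.141, 0.0, -0.0]
contact_force: [-0.0, -0.3, -0.5]
grip_width: 0.6
```

Run:
```python
from plant import *
import cv2,numpy as np
c=capture("side"); f=c["frame"][:,:,::-1]; cv2.imwrite("pics/s4.png",cv2.resize(f[120:320,120:370],None,fx=3,fy=3))
a=np.load("side0.npz")["frame"]; 
for n,(x,y) in dict(h=(180,155),d=(187,185),m=(207,228)).items():
    d=cv2.absdiff(a,c["frame"])[y:y+60,x:x+60]; print(n,d.mean(),(d>25).sum())
```

```text
h 1.146388888888889 0
d 1.1779629629629629 0
m 1.169537037037037 0
```

View pics/s4.png

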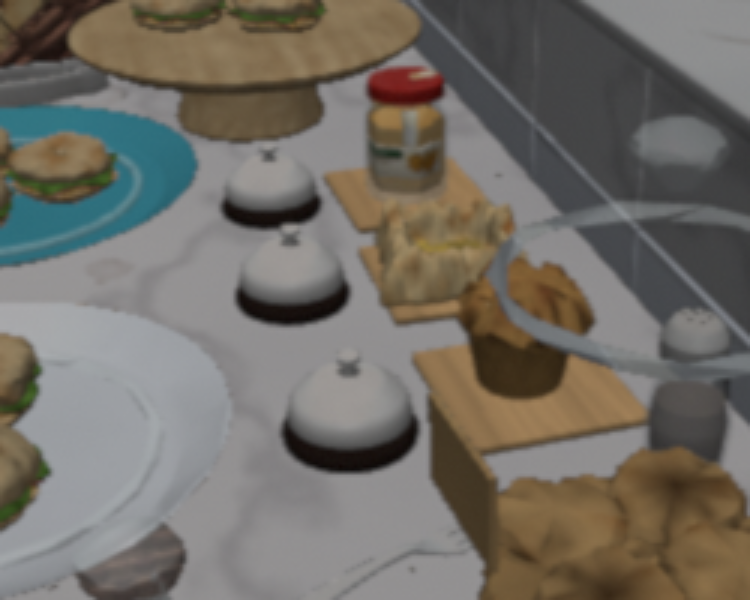

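The hand is clear, all three buttons are up, and the bells look the same as in the first picture apart from image noise.

```bash
python3 -c "
from plant import *
print(close_job())"
```

```text
the job is handed in; nothing more can be done
None
```

I rang the muffin's bell, let it spring up, then rang the danish's bell the same way. I then drew the hand back and handed the job in at about 14.2 s; the hand-in gives no verdict.

- **Presses:** I pressed each button with the closed fingertips until the wrist force read 9.5 N (muffin) and 10.1 N (danish). That is above the roughly 8 N of a fully pressed button and well below the 25 N limit. Button travel can't be read directly, so I judged it from this force and the tool height.
- **Last checks:** In the last side picture all three buttons were up, and the area around each bell matched the first picture apart from image noise. The goods looked unmoved, though I checked those only by eye. The hand was clear, with wrist force near zero.
- **Disagreements:** The three camera views placed the buttons within about 2 to 4 mm of each other. During the presses the wrist also showed a sideways force of about 3 N, but neither bell moved visibly.

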